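Stand the tin chick on the test deck and level the deck

TASK

Get the walking test ready: stand the yellow tin chick upright inside the red ring on the aluminium test deck with its beak facing the red arrow, and let go of it. Then grip the brass wing screw of the levelling foot, press it fully down against its spring and turn it until, with the foot held down, the white bubble sits between the two black rings of the level. Finish while still gripping the wing screw and pressing it down with the bubble centred, and leave the other loose things on the desk where they lie.

Things in the scene. Friction and masses are not known exactly. Their poses are not given: they have to be found in the camera images.
- chick: Loose yellow tin chick, 70 to 120 g, 72 mm tall, upright on a round orange foot disc 50 mm wide. Origin: centre of its underside; beak along its own -x, winding key out to 33 mm at +x, z up. Grip it across the flat orange wings on its +y and -y sides: 46 mm over both, 28 mm long, 21 to 43 mm above its underside. Starts on a blue mat under 1 mm thick; heading varies widely.
- beak (a point): Point on the chick's beak, 28 mm ahead (-x) of its axis and 56 mm above its underside.
- spot (a point): Centre of the red dotted ring (69 mm clear inside) on top of the aluminium deck (170 x 200 mm), about 45 mm above the desk. The stand is fixed, its place and heading vary, and this frame turns with it: -x points to the red arrow just outside the ring, +x to the spirit level, -y to the levelling foot. Chick axes parallel to these: beak faces the arrow. The deck rocks by about 2 degrees.
- foot_grip (a point): On the upright axis of the brass wing screw of the levelling foot, 13 mm below its top, about 78 mm above the desk unpressed. The wing is an upright bar 44 mm long (this frame's x), 12 mm thick (y), 37 mm tall and the frame turns with it, z up. A collar 30 mm wide has its top 23 mm below this point. It stands 165 mm from the ring's centre. Stiff to turn (0.06 N m), stays where left.
- foot_press (a joint): How far the levelling foot is pressed, as the tip angle of the frame it sits on: 0 up, 0.021 rad fully down at its stop, which is 3 mm down at the wing screw. The spring takes about 3 N to start, 7 N fully down, and lifts the foot when let go: the bubble then runs 15 mm towards the foot, so it counts only while the foot is held down.
- bubble_mid (a point): Centre of the white bubble (18 mm long) in the green level tube; it slides along y of the spot frame and takes about 1.5 s to settle. Turning the wing screw clockwise seen from above drives it towards the foot (-y), about 15 mm per radian. With the foot pressed, 0.5 to 1.4 rad clockwise is needed from the start; the screw turns 0.9 rad past level.
- vial_centre (a point): Middle of the green spirit level tube (86 mm long, 16 mm across, on the deck's +x edge, along y of the spot frame), half way between its two black rings, whose inner faces are 24 mm apart. The tube's axis is 12 mm above the deck. The frame's axes are those of the deck.
- cog_large: Steel tin cog ring, 64 mm across, 7 mm thick, lying loose; a bystander.
- cog_small: Pale tin cog ring, 50 mm across, 7 mm thick, lying loose; a bystander.
- pin_vise: Brass pin vise, 14 mm thick, 105 mm long along its x, lying loose; a bystander.
- magnifier: Glass magnifier lying flat, lens rim 78 mm across (origin at its centre), wooden handle along its x to 128 mm; a bystander.
- screwdriver: Screwdriver 170 mm long along its x, lying loose; a bystander.
- grease_jar: Amber grease jar with white lid, 48 mm across and 55 mm tall; a bystander.
- foot_knob: The brass wing screw itself (see foot_grip); origin on its axis, 34 mm below the grip point, axes parallel to those of foot_grip.
There are look-alikes about, which are no part of the job. There is more than one size of the chick; the one meant has the size given above.

How it is judged:
By the outcome, as a careful person would: the job done as asked, in the order asked, and still so for the second after the job is handed in, while the arm keeps its last pose, push and grip.
It also fails if it takes over 72 s, if anything falls off the work surface, if the arm or the gripper's body presses on something with over 40 N, if the wrist force passes 120 N, or if a joint passes its speed limit or range.

ROBOT

A 7-joint arm with a two-finger parallel gripper is mounted at the origin on the work surface. World frame = base frame: x ahead of the robot, y to its left, z up, the work surface at z = 0. Lengths are in m, angles in rad, forces in N, time in s.
With the tool pointing down it reaches from about 0.425 to 0.925 m from the base axis. Payload 6.8 kg.
Tool frame: the origin (TCP) lies midway between the tips of the shut fingers; the grasp point (between the pads) lies 19 mm behind it (tcp_to_grasp is the z of the grasp point in the tool frame, in m); z points along the fingers, y is the direction in which the jaws open and shut (so a half turn about z gives the same grasp; the last joint's range is limited). The gripper opens to 88 mm and grips with 3 to 60 N. Pads are 20 mm wide; open, the fingers measure 115 mm over their backs; the gripper's body (75 mm by 178 mm) begins 61 mm behind the grasp point.
Start: joints at [-1.27, 0.477, 0.022, 1.555, -0.011, 1.109, -0.083], TCP at [0.268, 0.619, 0.223] pointing down, gripper open.
Joint ranges: [-2.96, 2.96], [-0.34, 2.1], [-1.41, 1.46], [0.24, 2.44], [-1.37, 4.51], [0.17, 1.92], [-2.96, 2.96]. Speed limits (rad/s): [2.39, 2.39, 3.14, 3.14, 3.14, 3.14, 3.14].

INTERFACE

Orientations are given as [roll, pitch, yaw] about the fixed x, y, z axes, in that order (R = Rz(yaw) Ry(pitch) Rx(roll)).
In Python, from plant import * gives the robot as it stands.
- The arm moves only by the shell command python3 -m jog 'ROWS' [FORCE]. ROWS is JSON, a list of rows, each a list of 7 numbers: the turn, a rotation vector about the world's x, y, z in rad, then the shift along the world's x, y, z in cm, then the closure in counts, from 0 (fully open) to 255 (shut). A call has 1 to 20 rows; each row shifts and turns the commanded pose from where the row before left it; what a row does not reach is not made up. A row lasts 1/10 s, in which the tool goes at most 50 mm and 8.59 degrees, less where a joint would pass 70% of its speed; a pose out of reach is approached as far as the arm can. A call is refused whole if a number of a shift passes 5 or a number of a turn 0.15, either way. A call with a gripper value outside its range is refused whole. The fingers move at their own pace and stop on an object; FORCE is the grip in N (left out, the last holds). Time passes only in rows, so rows that do not move let the fingers close. It gives the time, the measured TCP pose, the force and the opening at its end, in the units of the state.
- read_state(): the state, without advancing time (a new reading comes with each control period).
- read_camera(name): name is "side" or "top"; returns a dict with "image" (420x560x3 uint8, red, green, blue), "K" (3x3 intrinsics, pixels), "dist_coeffs" ([k1, k2, p1, p2, k3] as OpenCV has them; the pictures are not rectified), "R" (3x3) and "t" (3): a world point X has camera coordinates R X + t. Camera axes: x right, y down, z forward; pixel columns grow to the right and rows downward; lengths in m; the calibration is good to about 2 mm. A picture is of the moment at which its call begins. There is no depth.
- hand_in(): hands the job in, once; it reports no verdict.
The state is a dict: "t": time; "joint_positions": joint angles; "qd": joint speeds; "effort": joint torques, N m; "eef_pos": TCP position; "orientation": TCP orientation; "contact_force": force on the tool from outside, world axes, zero at the start; "ft_torque": the same for the moment, N m; "opening": finger opening in m.
Only numpy, scipy, OpenCV 4.12 (cv2) and the standard library are available. Lean on these libraries where they do the work, as an engineer would, in place of code of your own. Each camera call takes 0.05 s, during which the arm holds its last target.

## Working session

There is one attempt and no reset: what is moved stays moved. The work goes in short steps, Python scripts to look and compute and a shell command to move; the robot and the scene stay as the last step left them, time stands still between calls to the robot, and variables do not carry over. Pictures are saved under pics/ and viewed, and the job is handed in when it is done.

```bash
ls; mkdir -p pics
cat > h.py <<'E'
from plant import *
import numpy as np, cv2, pickle
def snap(n,tag):
    c=read_camera(n); pickle.dump(c,open(f'pics/{tag}.pkl','wb')); cv2.imwrite(f'pics/{tag}.png',c['image'][:,:,::-1]); return c
def load(tag): return pickle.load(open(f'pics/{tag}.pkl','rb'))
def crop(tag,x0,y0,x1,y1,s,out):
    im=load(tag)['image'][y0:y1,x0:x1,::-1]
    im=cv2.resize(im,None,fx=s,fy=s,interpolation=cv2.INTER_CUBIC)
    for x in range((x0+9)//10*10,x1,10):
        cv2.line(im,((x-x0)*s,0),((x-x0)*s,12 if x%50==0 else 5),(0,0,255),1)
        if x%20==0: cv2.putText(im,str(x),((x-x0)*s,22),0,.35,(0,0,255),1)
    for y in range((y0+9)//10*10,y1,10):
        cv2.line(im,(0,(y-y0)*s),(5,(y-y0)*s),(0,0,255),1)
        if y%20==0: cv2.putText(im,str(y),(8,(y-y0)*s+4),0,.35,(0,0,255),1)
    cv2.imwrite(f'pics/{out}.png',im)
def ray(c,p):
    u=cv2.undistortPoints(np.array([[p]],float),c['K'],np.array(c['dist_coeffs']))[0,0]
    R=np.array(c['R']);t=np.array(c['t']).ravel()
    return -R.T@t, R.T@np.array([u[0],u[1],1.])
def atz(c,p,z):
    o,d=ray(c,p); return o+d*(z-o[2])/d[2]
def proj(c,X):
    R=np.array(c['R']); p,_=cv2.projectPoints(np.array(X,float).reshape(-1,3),cv2.Rodrigues(R)[0],np.array(c['t'],float).reshape(3),np.array(c['K']),np.array(c['dist_coeffs'])); return p[:,0]
def tri(c1,p1,c2,p2):
    o1,d1=ray(c1,p1);o2,d2=ray(c2,p2)
    s=np.linalg.lstsq(np.c_[d1,-d2],o2-o1,rcond=None)[0]
    a=o1+d1*s[0];b=o2+d2*s[1]; return (a+b)/2,np.linalg.norm(a-b)
E
python3 - <<'E'
from h import *
for n in('side','top'):
    c=snap(n,n+'0'); print(n,c['K'],np.round(c['R'],3).tolist(),np.round(c['t'],3).tolist(), (-np.array(c['R']).T@np.array(c['t'])))
s=read_state(); print(s); import plant; print([x for x in dir(plant) if x[0]!='_'])
E
```

```text
pics
side [[497.02068465   0.         268.77559163]
 [  0.         497.02068465 212.40406722]
 [  0.           0.           1.        ]] [[-0.928, -0.372, 0.005], [-0.268, 0.659, -0.703], [0.258, -0.654, -0.711]] [0.48, 0.194, 1.253] [0.17341445 0.87000448 1.0253073 ]
top [[521.11317949   0.         279.45158421]
 [  0.         521.11317949 206.31774848]
 [  0.           0.           1.        ]] [[0.013, -1.0, 0.002], [-0.986, -0.013, -0.164], [0.164, 0.001, -0.987]] [0.031, 0.506, 1.402] [0.2694263  0.03698438 1.46613586]
{'t': 0.1, 'joint_positions': array([-1.27014138,  0.477703  ,  0.02233746,  1.55629201, -0.01152757,
        1.10932921, -0.08311207]), 'qd': array([-0.00184342,  0.00119584,  0.00204878, -0.00479556,  0.0005942 ,
        0.00067581,  0.00047281]), 'effort': array([ 4.46796912e-03, -5.84095180e+01,  1.53999198e+00, -2.73313040e+01,
       -5.41943789e-02,  1.30849690e-02,  9.15517398e-05]), 'eef_pos': array([0.26807961, 0.61890894, 0.22181411]), 'orientation': array([-3.13999109e+00,  8.85217545e-05,  2.73283868e+00]), 'contact_force': array([ 0.2737721 ,  0.0819401 , -0.10078563]), 'ft_torque': array([-0.01509832,  0.00615585,  0.03270015]), 'opening': 0.0877318565443456}
['MotionError', 'hand_in', 'read_camera', 'read_state', 'tcp_to_grasp']
```

View pics/top0.png

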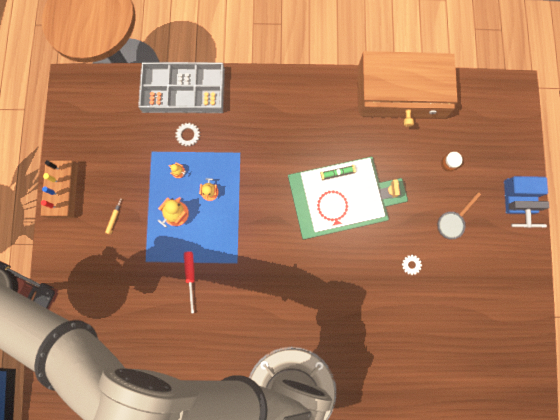

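View pics/side0.png

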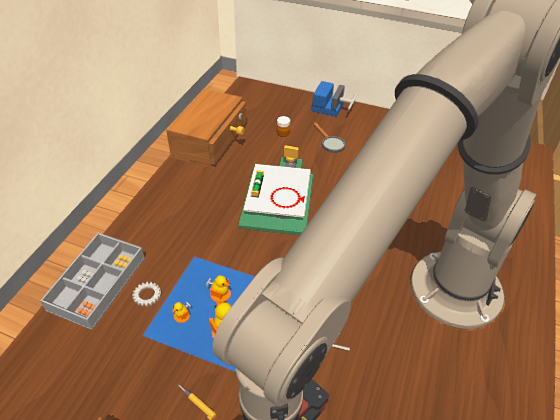

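The top view shows three chicks on the mat, at about (178,170), (208,190) and (174,211). The deck is at about (340,195) with its foot at (394,188).

Run:
```python
from h import *
crop('top0',140,145,250,235,7,'t_ch'); crop('top0',285,150,415,245,6,'t_dk'); crop('side0',150,260,270,350,6,'s_ch'); crop('side0',230,135,330,235,6,'s_dk')
```

```text
(no output)
```

View pics/t_ch.png

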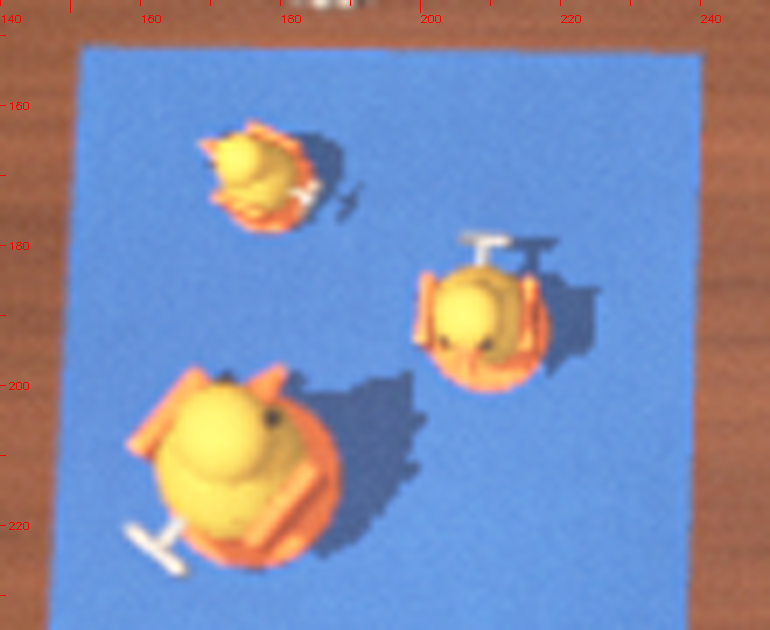

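View pics/t_dk.png

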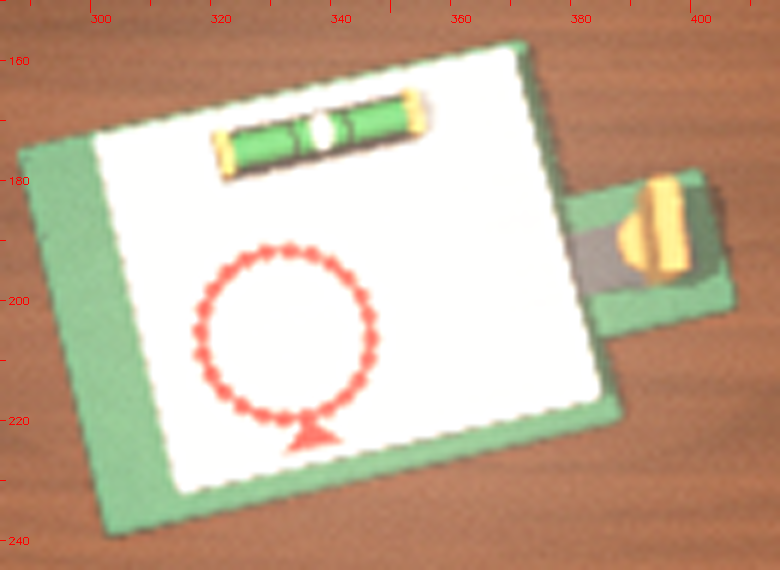

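View pics/s_ch.png

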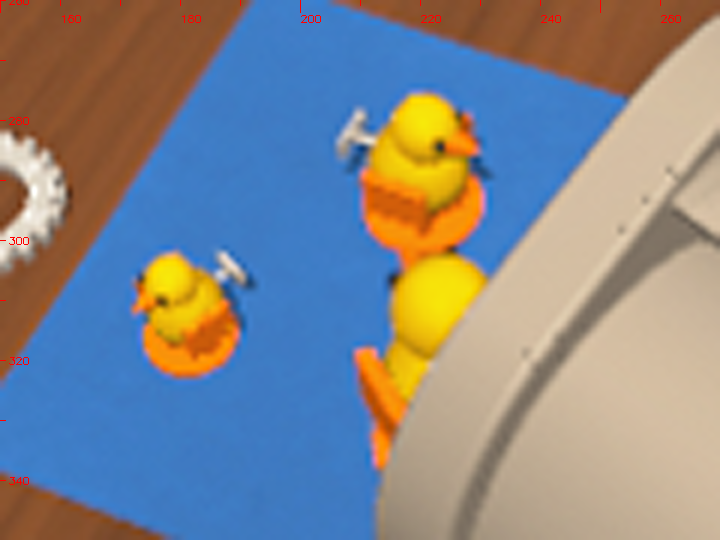

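View pics/s_dk.png

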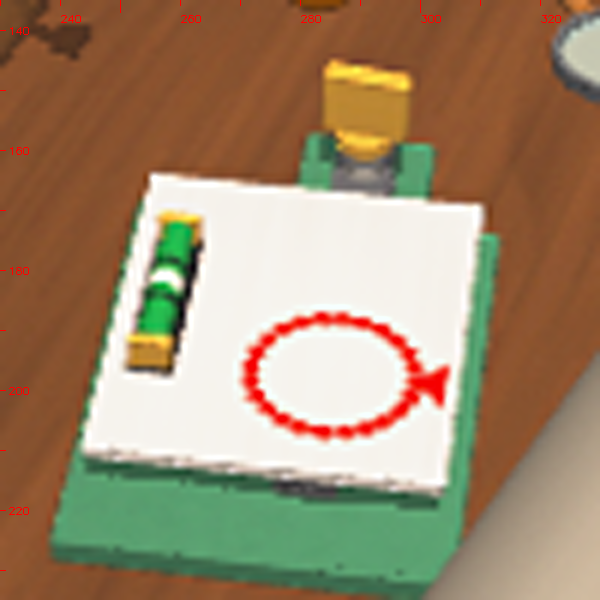

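The middle chick has a foot disc about 18 px wide (about 48 mm) and matches the given size. Next I'll fit its pose, the deck and the wing screw.

Run:
```python
from h import *
T=load('top0');S=load('side0')
r=lambda a:np.round(a,4)
wl=atz(T,(200.9,189.3),.04);wr=atz(T,(215.3,189.5),.04)
print('wings',r(wl),r(wr),np.linalg.norm(wl-wr),'mid',r((wl+wr)/2), 'perp ang',np.degrees(np.arctan2(*(wl-wr)[[1,0]])))
print('wingdir L',r(atz(T,(200.7,184),.04)-atz(T,(199.8,194),.04)),'R',r(atz(T,(215.2,184.3),.04)-atz(T,(215.5,194),.04)))
print('beak',*map(r,tri(T,(206.5,196.3),S,(227.8,284.2))))
print('key',*map(r,tri(T,(208.8,179.2),S,(207.5,283.5))))
print('disc T bottom/right/left',r(atz(T,(208.5,201),.004)),r(atz(T,(217.6,191.5),.004)))
print('disc S: left,right,bottom',r(atz(S,(210.3,294),.004)),r(atz(S,(230.3,294),.004)),r(atz(S,(220.5,302.5),.004)))
# deck
z=.045
co=[atz(T,p,z) for p in [(300.3,172.2),(370.5,157.7),(385,217),(314.3,232)]]
for a in co: print('corner',r(a))
for a,b in ((0,1),(1,2),(2,3),(3,0)): print(np.linalg.norm(co[a]-co[b]),np.degrees(np.arctan2(*(co[b]-co[a])[[1,0]])))
for z in(.043,.047):
  for p in [(332,205.5),]: print('ringT',z,r(atz(T,p,z)))
print('ring edges',[r(atz(T,p,.045))[:2] for p in[(332,191.5),(332,219.7),(317.3,206),(347,206)]])
print('ringS',r(atz(S,(283.8,197.3),.045)),'tri',tri(T,(332,205.5),S,(283.8,197.3)))
for p,q in [((300.3,172.2),(243.5,210.3)),((370.5,157.7),(255,164)),((385,217),(309.8,169.5)),((314.3,232),(303,217))]: print('ctri',tri(T,p,S,q))
print('wing top ends T',r(atz(T,(394.5,179),.091)),r(atz(T,(397,196.5),.091)))
print('wing top S',r(atz(S,(284.5,145.8),.091)),r(atz(S,(297.5,147.5),.091)))
print('vial ends', [r(atz(T,p,.062)) for p in[(321,175),(353.5,167.5)]])
```

```text
wings [0.5513 0.2579 0.04  ] [0.5512 0.2175 0.04  ] 0.04038748617490194 mid [0.5512 0.2377 0.04  ] perp ang 89.92025327003066
wingdir L [ 0.0285 -0.0014  0.    ] R [0.0276 0.0018 0.    ]
beak [0.5284 0.2394 0.0533] 0.0015
key [0.5841 0.2389 0.0264] 0.0016
disc T bottom/right/left [0.5246 0.2404 0.004 ] [0.5526 0.2153 0.004 ]
disc S: left,right,bottom [0.5732 0.2512 0.004 ] [0.527  0.2323 0.004 ] [0.5386 0.2645 0.004 ]
corner [ 0.6027 -0.0193  0.045 ]
corner [ 0.6476 -0.2171  0.045 ]
corner [ 0.4792 -0.2547  0.045 ]
corner [ 0.435  -0.0588  0.045 ]
0.20287154496466217 -77.20749575196326
0.17256372911803733 -167.42350229978604
0.20077124013708567 102.69730212953256
0.1722350071752031 13.274872250245666
ringT 0.043 [ 0.5098 -0.1079  0.043 ]
ringT 0.047 [ 0.5091 -0.1075  0.047 ]
ring edges [array([ 0.5489, -0.1078]), array([ 0.4698, -0.1076]), array([ 0.5075, -0.0669]), array([ 0.5086, -0.1493])]
ringS [ 0.5126 -0.104   0.045 ] tri (array([ 0.51192692, -0.10773395,  0.04130608]), np.float64(0.0037307323990193237))
ctri (array([ 0.6031439 , -0.01991954,  0.03672038]), np.float64(0.002949180123106282))
ctri (array([ 0.6502426 , -0.21849572,  0.03680879]), np.float64(0.0009187457470180633))
ctri (array([ 0.4822548 , -0.25561768,  0.03885502]), np.float64(0.004366392243692472))
ctri (array([ 0.43727976, -0.05927699,  0.03559077]), np.float64(0.0022905318637223447))
wing top ends T [ 0.5769 -0.2734  0.091 ] [ 0.5287 -0.279   0.091 ]
wing top S [ 0.575  -0.2726  0.091 ] [ 0.5355 -0.2798  0.091 ]
vial ends [array([ 0.5916, -0.0759,  0.062 ]), array([ 0.6143, -0.1662,  0.062 ])]
```

Run:
```python
from h import *
crop('top0',370,165,420,215,12,'t_ft'); crop('side0',265,135,315,175,14,'s_ft'); crop('top0',190,172,228,208,16,'t_c2')
```

```text
(no output)
```

View pics/t_ft.png

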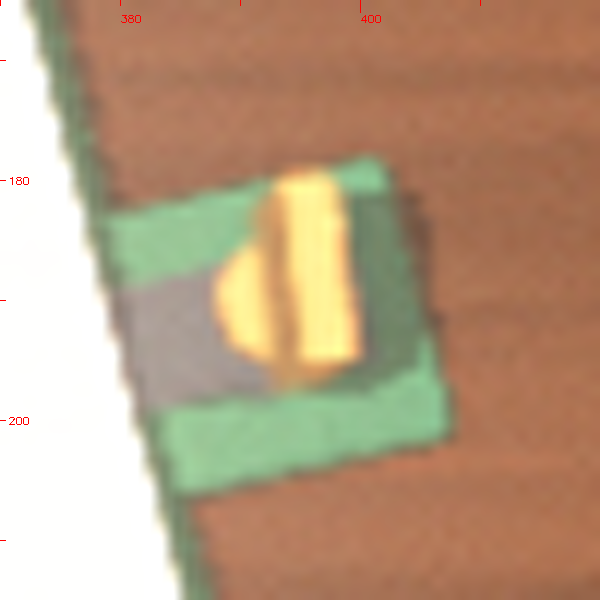

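View pics/s_ft.png

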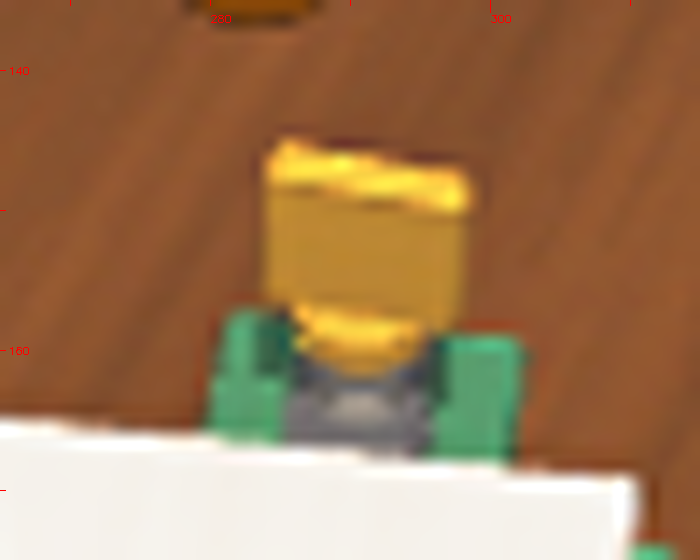

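View pics/t_c2.png

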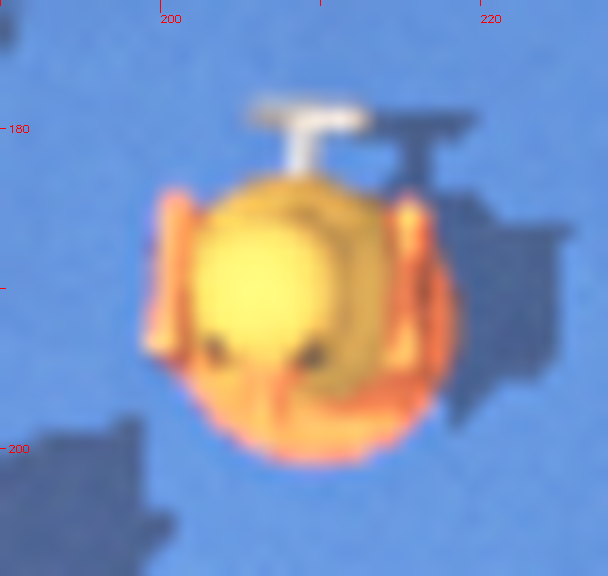

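Run:
```python
from h import *
T=load('top0');S=load('side0')
r=lambda a:np.round(a,4)
print('big head',r(atz(T,(171.5,207),.09)),'edge',r(atz(T,(178,205),.09)),r(atz(T,(172,200),.09)),'beak',r(atz(T,(180,197.8),.08)),'wing far',r(atz(T,(168,198),.05)))
print('headS top ',r(tri(T,(171.5,207),S,(223,308))[0]))
print('disc big', [r(atz(T,p,.003)) for p in [(188.5,212),(176,226)]])
for z in(.086,.091,.095):
  a=[atz(T,p,z) for p in[(395.9,179.7),(397.5,195.2)]]; print('wing T',z,r(a[0]),r(a[1]),r((a[0]+a[1])/2),np.degrees(np.arctan2(*(a[0]-a[1])[[1,0]])),np.linalg.norm(a[0]-a[1]))
  a=[atz(S,p,z) for p in[(284.8,146.5),(297.8,148.6)]]; print('wing S',z,r((a[0]+a[1])/2),np.degrees(np.arctan2(*(a[0]-a[1])[[1,0]])),np.linalg.norm(a[0]-a[1]))
print(r(tri(T,(396.7,187.4),S,(291.2,147.5))[0]))
print('edges dirs', [np.degrees(np.arctan2(*(atz(T,p,.091)-atz(T,q,.091))[[1,0]])) for p,q in [((398.2,180.5),(399.8,194.5)),((393.3,181),(394.7,194.5))]])
```

```text
big head [0.4919 0.3277 0.09  ] edge [0.4976 0.3103 0.09  ] [0.511  0.3272 0.09  ] beak [0.5191 0.3078 0.08  ] wing far [0.5236 0.3471 0.05  ]
headS top  [0.4935 0.3277 0.0922]
disc big [array([0.4922, 0.2966, 0.003 ]), array([0.4516, 0.3306, 0.003 ])]
wing T 0.086 [ 0.5761 -0.2783  0.086 ] [ 0.5332 -0.2816  0.086 ] [ 0.5547 -0.28    0.086 ] 4.402177549106076 0.04301836156340312
wing S 0.086 [ 0.5549 -0.2785  0.086 ] 7.514172352842601 0.040717058273543986
wing T 0.091 [ 0.575  -0.2772  0.091 ] [ 0.5323 -0.2805  0.091 ] [ 0.5536 -0.2788  0.091 ] 4.4021775491060975 0.042862513277725015
wing S 0.091 [ 0.5529 -0.2724  0.091 ] 7.514172352842683 0.04050031845696664
wing T 0.095 [ 0.5741 -0.2763  0.095 ] [ 0.5315 -0.2796  0.095 ] [ 0.5528 -0.2779  0.095 ] 4.402177549106036 0.042737834649182564
wing S 0.095 [ 0.5513 -0.2675  0.095 ] 7.514172352842668 0.04032692660370453
[ 0.5554 -0.2802  0.0847]
edges dirs [np.float64(4.986417497800102), np.float64(4.479740622705319)]
```

```bash
python3 -m jog '[[0,0,0.041,2.87,-3.8,0,0],[0,0,0.041,2.87,-3.8,0,0],[0,0,0.041,2.87,-3.8,0,0],[0,0,0.041,2.87,-3.8,0,0],[0,0,0.041,2.87,-3.8,0,0],[0,0,0.041,2.87,-3.8,0,70],[0,0,0.041,2.87,-3.8,0,70],[0,0,0.041,2.87,-3.8,0,70],[0,0,0.041,2.87,-3.8,0,70],[0,0,0.041,2.87,-3.8,0,70],[0,0,0,0,0,0,70],[0,0,0,0,0,0,70]]' 15
python3 - <<'E'
from h import *
s=read_state(); print(s['joint_positions'],s['orientation'],s['opening'],s['eef_pos'])
snap('top','top1');snap('side','side1');crop('side1',140,220,320,370,4,'s1');crop('top1',130,120,290,240,5,'t1')
E
```

```text
t: 1.3
eef_pos: [0.5557, 0.238, 0.2222]
orientation: [-3.141, -0.001, 3.139]
contact_force: [-0.5, 1.1, -0.2]
opening: 0.0639
[-0.57977904  0.36181567  0.09300268  1.73596768 -0.03796118  1.0463682
  1.09476392] [-3.14118692e+00 -7.06641037e-04  3.13928499e+00] 0.06389088901021275 [0.55572664 0.23795153 0.22223603]
```

View pics/s1.png

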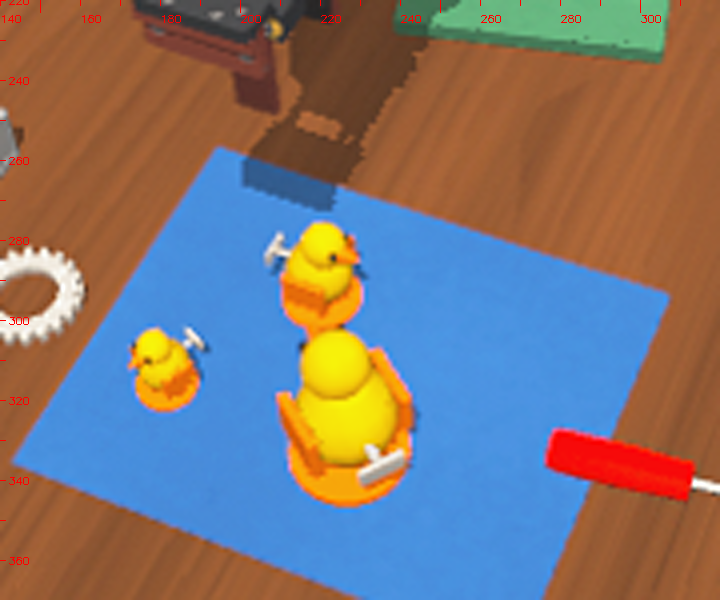

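View pics/top1.png

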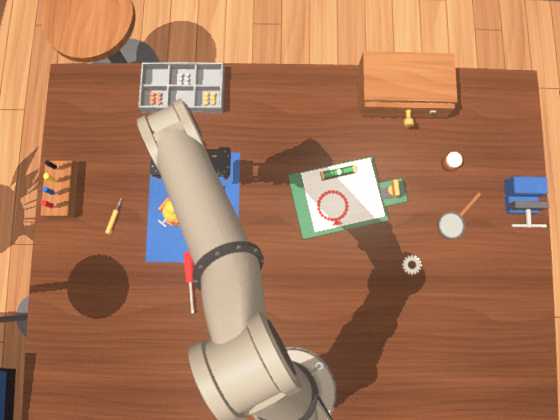

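The gripper body runs along the jaw axis, as hoped. I'll check the calibration by projecting the TCP and fingertips into the side image.

Run:
```python
from h import *
S=load('side1'); p=np.array([.5557,.238,.2222])
for d in [(0,0,0),(0,.032,0),(0,-.032,0),(.01,.032,0),(-.01,.032,0)]: print(d,proj(S,p+d))
crop('side1',150,200,250,280,8,'s1b')
```

```text
(0, 0, 0) [[212.17702367 233.44152775]]
(0, 0.032, 0) [[205.52378922 243.69220869]]
(0, -0.032, 0) [[218.58866673 223.56946895]]
(0.01, 0.032, 0) [[201.36317351 242.36287322]]
(-0.01, 0.032, 0) [[209.70680866 245.02802244]]
```

View pics/s1b.png

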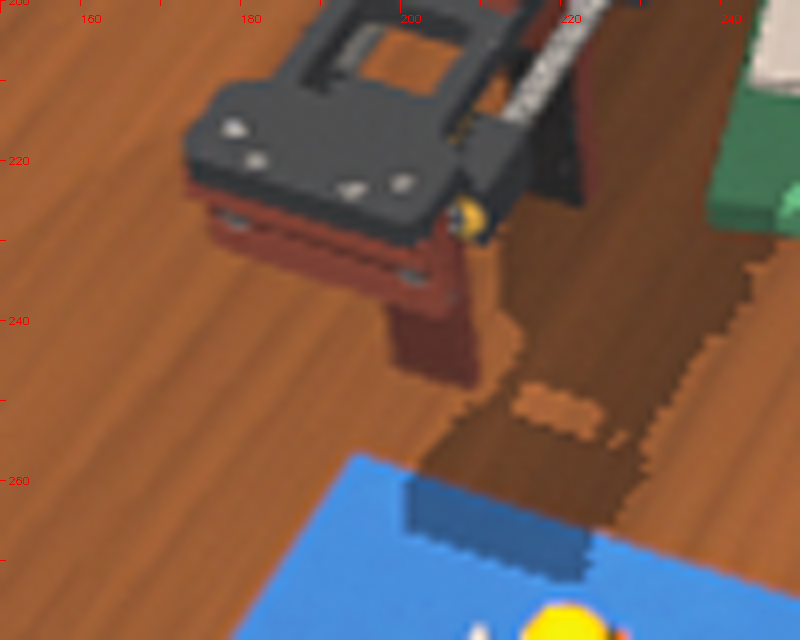

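```bash
python3 -m jog '[[0,0,0,0,0,-4,70],[0,0,0,0,0,-4,70],[0,0,0,0,0,-4,70],[0,0,0,0,0,-3,70],[0,0,0,0,0,-2,70],[0,0,0,0,0,0,70]]'
python3 - <<'E'
from h import *
snap('side','side2');crop('side2',170,220,270,340,5,'s2')
E
```

```text
t: 2.0
eef_pos: [0.552, 0.2405, 0.0497]
orientation: [-3.14, -0.006, -3.137]
contact_force: [-0.5, 0.2, -0.0]
opening: 0.0637
```

View pics/s2.png

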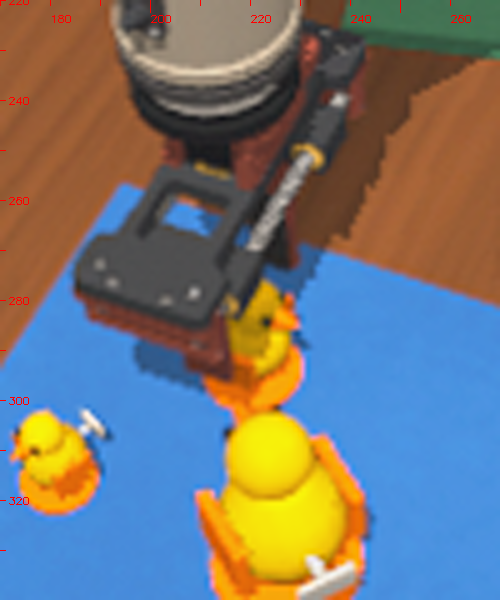

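```bash
python3 -m jog '[[0,0,0,0.25,-0.1,-1,70],[0,0,0,0,0,-1,70],[0,0,0,0,0,-0.9,70],[0,0,0,0,0,0,70]]'
python3 - <<'E'
from h import *
snap('side','side3');crop('side3',170,230,270,350,5,'s3')
E
```

```text
t: 2.45
eef_pos: [0.557, 0.2381, 0.0225]
orientation: [-3.141, -0.002, -3.14]
contact_force: [-0.4, 0.0, -0.3]
opening: 0.0636
```

View pics/s3.png

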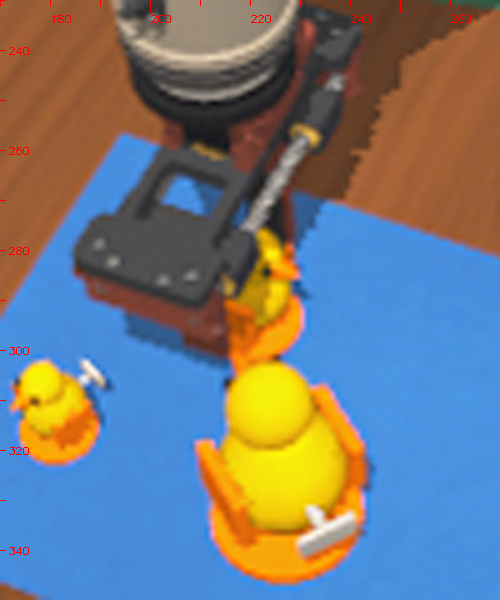

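```bash
python3 -m jog '[[0,0,0,-0.4,0.0,-0.1,70],[0,0,0,0,0,0,140],[0,0,0,0,0,0,140],[0,0,0,0,0,0,140],[0,0,0,0,0,0,140],[0,0,0,0,0,0,140],[0,0,0,0,0,0,140]]' 15; python3 -m jog '[[0,0,0,0,0,0.5,160],[0,0,0,0,0,1,160],[0,0,0,0,0,2,160],[0,0,0,0,0,3,160],[0,0,0,0,0,4,160],[0,0,0,0,0,4,160],[0,0,0,0,0,0,160],[0,0,0,0,0,0,160]]' 15;  python3 - <<'E'
from h import *
snap('side','side4');crop('side4',150,200,290,340,5,'s4')
E
```

```text
t: 3.2
eef_pos: [0.554, 0.2386, 0.023]
orientation: [3.141, 0.0, -3.14]
contact_force: [-2.3, 0.3, 3.3]
opening: 0.0465
t: 4.0
eef_pos: [0.5543, 0.2385, 0.169]
orientation: [3.14, 0.002, -3.141]
contact_force: [0.1, 0.7, -1.1]
opening: 0.0461
```

View pics/s4.png

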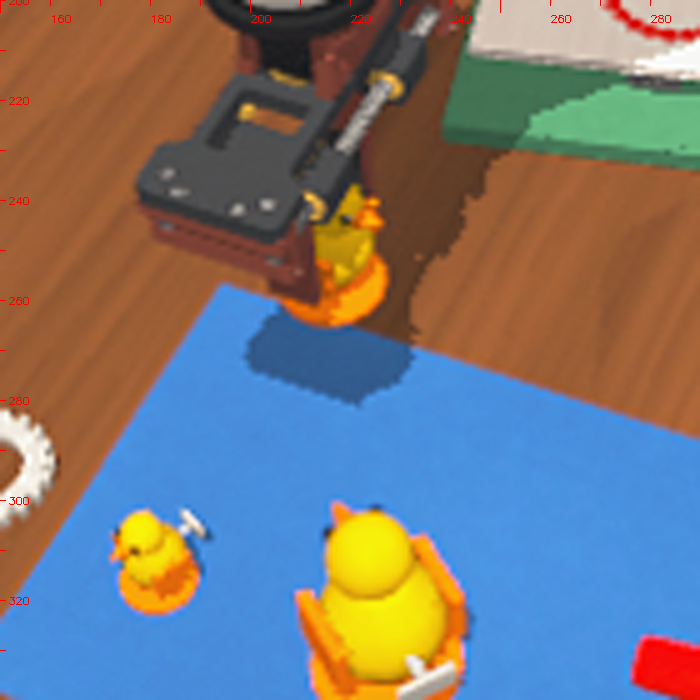

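Run:
```python
from h import *
crop('side4',195,225,235,275,14,'s4b')
S=load('side4'); p=np.array([.5543,.2385,.169])
print('finger',proj(S,[p+(.01,.0365,0),p+(-.01,.0365,0)]))
a=np.linspace(0,2*np.pi,200)
for dx in(-.006,-.003,0,.003):
    q=proj(S,np.c_[p[0]+dx+.025*np.cos(a),p[1]+.025*np.sin(a),0*a+p[2]-.021])
    print(dx,'right',q[:,0].max(),'bottom',q[:,1].max(), q[q[:,1].argmax(),0])
```

```text
finger [[203.1138714  259.95251361]
 [211.20451169 262.61959142]]
-0.006 right 228.4298545976902 bottom 264.9262024960445 216.74793821815848
-0.003 right 227.24085431269046 bottom 264.5311491590852 215.54884622194834
0 right 226.05357441359655 bottom 264.13661061458896 214.35154686287314
0.003 right 224.86820428008826 bottom 263.7425871386064 213.15604004185636
```

View pics/s4b.png

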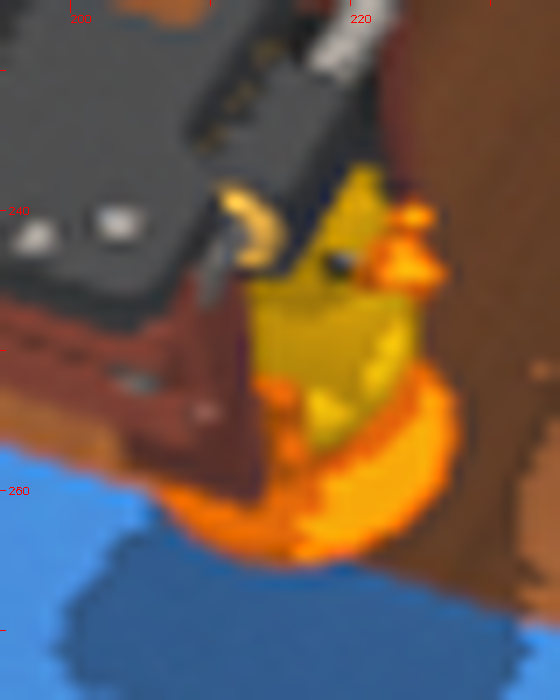

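```bash
python3 -m jog '[[0,0,0.028,-0.54,-4.33,0,160],[0,0,0.028,-0.54,-4.33,0,160],[0,0,0.028,-0.54,-4.33,0,160],[0,0,0.028,-0.54,-4.33,0,160],[0,0,0.028,-0.54,-4.33,0,160],[0,0,0.028,-0.54,-4.33,0,160],[0,0,0.028,-0.54,-4.33,0,160],[0,0,0.028,-0.54,-4.33,0,160],[0,0,0,0,0,0,160],[0,0,0,0,0,-4,160],[0,0,0,0,0,-2,160],[0,0,0,0,0,0,160],[0,0,0,0,0,0,160],[0,0,0,0,0,0,160]]'
python3 - <<'E'
from h import *
snap('side','side5');crop('side5',220,110,340,230,5,'s5');s=read_state();print(s['joint_positions'],s['eef_pos'],s['orientation'],s['contact_force'])
snap('top','top5')
E
```

```text
t: 5.45
eef_pos: [0.5113, -0.1078, 0.1084]
orientation: [-3.141, 0.001, -2.916]
contact_force: [-0.1, -0.0, 0.1]
opening: 0.0464
[-0.03695059  0.37552255  0.15350758  2.03066466 -0.08347538  0.7394532
  1.96388403] [ 0.51144667 -0.10784583  0.10864197] [-3.14114037e+00  1.64701565e-03 -2.91615899e+00] [ 0.13706165  0.23198788 -1.52976684]
```

View pics/s5.png

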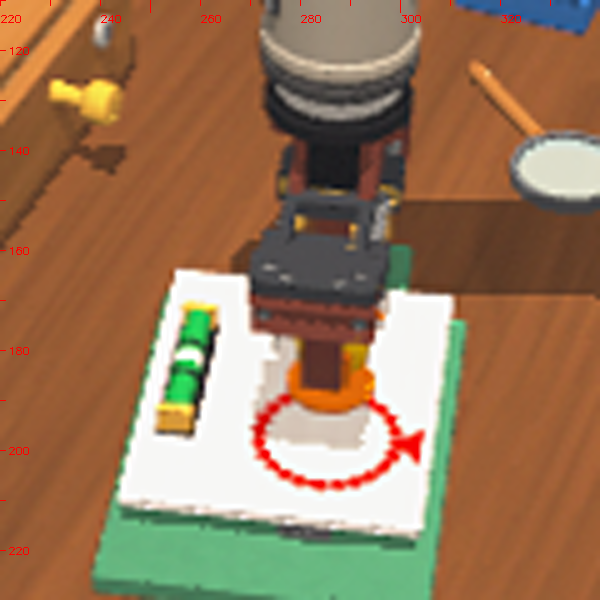

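View pics/top5.png

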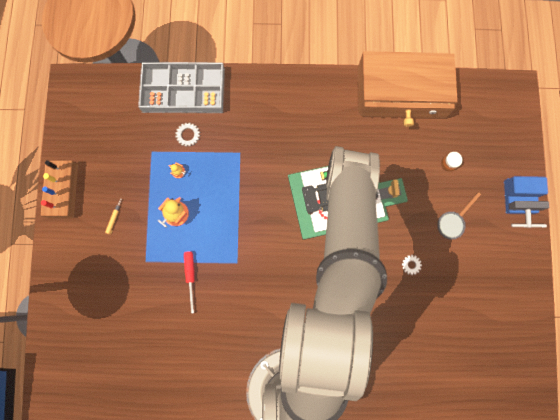

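```bash
python3 -m jog '[[0,0,0,0,0,-2,160],[0,0,0,0,0,-1,160],[0,0,0,0,0,-0.5,160],[0,0,0,0,0,0,160],[0,0,0,0,0,0,160]]'
python3 - <<'E'
from h import *
snap('side','side6');crop('side6',230,130,320,220,6,'s6')
E
```

```text
t: 6.05
eef_pos: [0.5109, -0.1081, 0.073]
orientation: [-3.141, 0.0, -2.916]
contact_force: [0.7, 0.7, -0.3]
opening: 0.0464
```

View pics/s6.png

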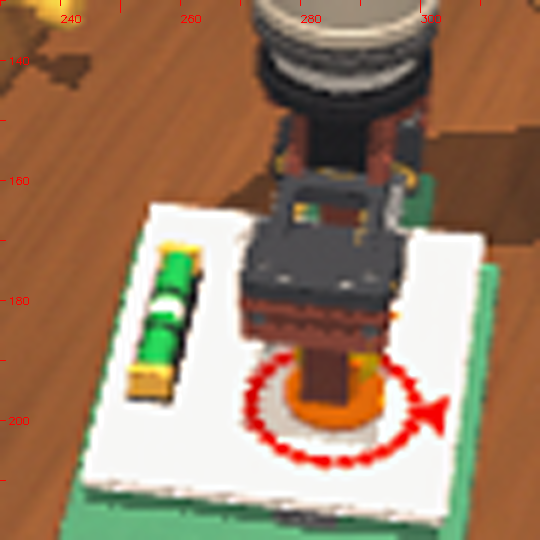

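```bash
python3 -m jog '[[0,0,0,0,0,-0.2,160],[0,0,0,0,0,-0.2,160],[0,0,0,0,0,-0.1,160],[0,0,0,0,0,0,160],[0,0,0,0,0,0,160]]'; python3 -m jog '[[0,0,0,0,0,-0.1,160],[0,0,0,0,0,0,160],[0,0,0,0,0,0,160]]'
```

```text
t: 6.6
eef_pos: [0.5107, -0.1079, 0.0678]
orientation: [3.142, 0.0, -2.916]
contact_force: [-0.7, 0.7, 2.3]
opening: 0.0464
t: 6.9
eef_pos: [0.5106, -0.1079, 0.0676]
orientation: [3.141, 0.0, -2.917]
contact_force: [-4.0, 1.8, 12.3]
opening: 0.0466
```

```bash
python3 -m jog '[[0,0,0,0,0,0.08,160],[0,0,0,0,0,0,160],[0,0,0,0,0,0,70],[0,0,0,0,0,0,70],[0,0,0,0,0,0,70],[0,0,0,0,0,0,70]]'; python3 -m jog '[[0,0,0,0,0,0.5,70],[0,0,0,0,0,2,70],[0,0,0,0,0,4,70],[0,0,0,0,0,4,70],[0,0,0,0,0,0,70],[0,0,0,0,0,0,70],[0,0,0,0,0,0,70]]';python3 - <<'E'
from h import *
snap('side','side7');crop('side7',230,130,320,220,6,'s7')
E
```

```text
t: 7.5
eef_pos: [0.5106, -0.108, 0.0673]
orientation: [3.142, -0.0, -2.916]
contact_force: [-0.7, 0.1, -0.3]
opening: 0.0635
t: 8.2
eef_pos: [0.5098, -0.1079, 0.1716]
orientation: [3.141, -0.002, -2.916]
contact_force: [-0.5, -0.3, 0.1]
opening: 0.0636
```

View pics/s7.png

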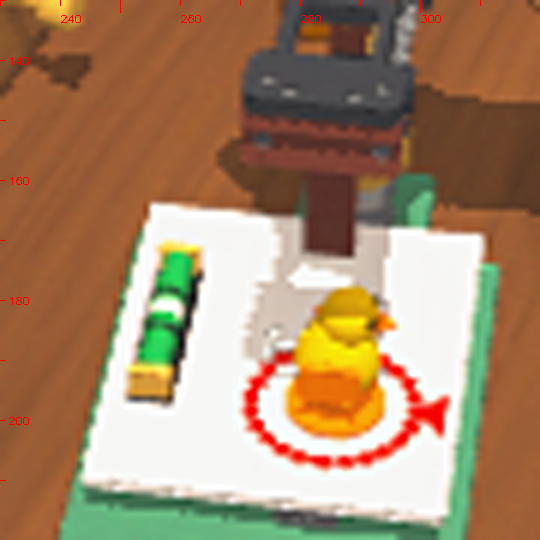

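The chick stands in the ring: its disc is centred near (284,198) and the ring near (284,197). Moving over the wing screw.

```bash
python3 -m jog '[[0,0,-0.022,0.86,-3.4,0,70],[0,0,-0.022,0.86,-3.4,0,70],[0,0,-0.022,0.86,-3.4,0,70],[0,0,-0.022,0.86,-3.4,0,70],[0,0,-0.022,0.86,-3.4,0,70],[0,0,0,0,0,-2,70],[0,0,0,0,0,-2,70],[0,0,0,0,0,0,70],[0,0,0,0,0,0,70]]';python3 - <<'E'
from h import *
print(read_state()['joint_positions'])
snap('side','side8');crop('side8',225,90,335,220,5,'s8');snap('top','top8');crop('top8',285,150,415,245,6,'t8')
E
```

```text
t: 9.15
eef_pos: [0.553, -0.2776, 0.1315]
orientation: [3.14, -0.002, -3.026]
contact_force: [-0.1, 1.0, 0.2]
opening: 0.0638
[ 0.1888444   0.49013567  0.23537879  1.78897808 -0.14247077  0.88163033
  2.17479746]
```

View pics/s8.png

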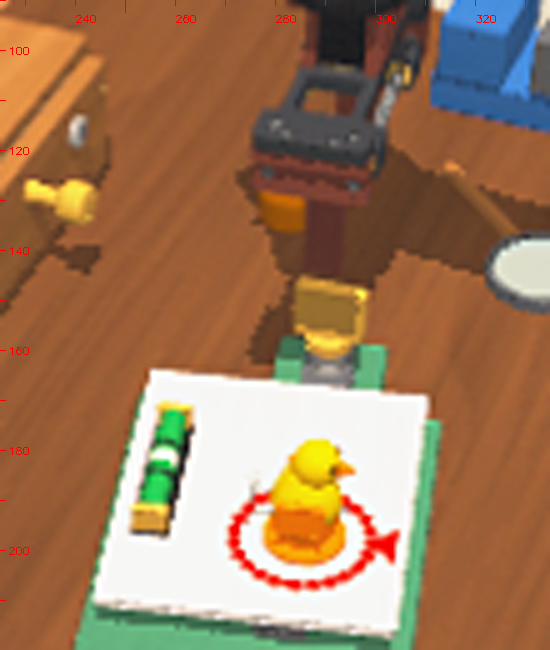

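View pics/t8.png

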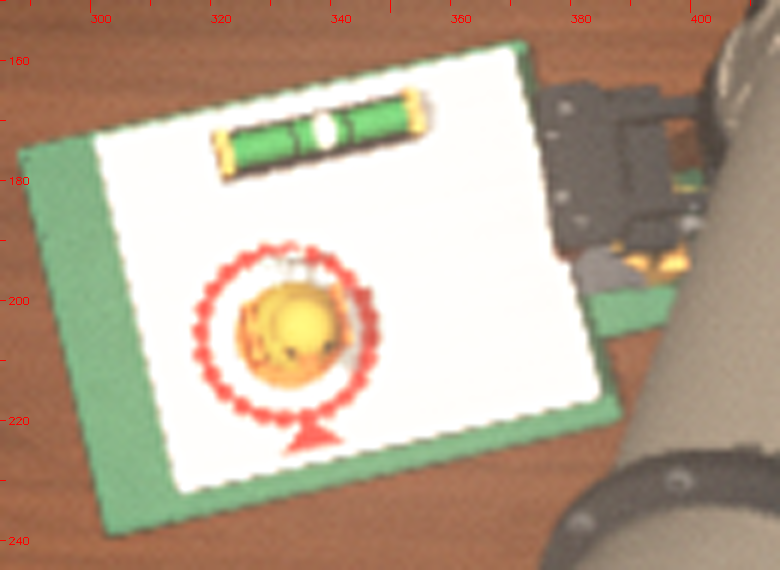

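Run:
```python
from h import *
S=load('side8');T=load('top8')
p=np.array([.553,-.2776,.1315]); a=-3.026
R=np.array([[np.cos(a),np.sin(a)],[np.sin(a),-np.cos(a)]]) # tool x,y cols in world
tx=R[:,0];ty=R[:,1]
if ty[1]<0: ty=-ty
for sx in(-1,1):
  print('finger outer bottom',sx,proj(S,[*(p[:2]+ty*.0455+sx*tx*.01),p[2]]),'inner',proj(S,[*(p[:2]+ty*.032+sx*tx*.01),p[2]]))
print('wing top pred S',proj(S,[.553,-.2776,.091]),'T',proj(T,[.553,-.2776,.091]))
crop('side8',265,105,310,170,12,'s8b');crop('top8',370,160,412,205,14,'t8b')
```

```text
finger outer bottom -1 [[285.45266986 144.21340418]] inner [[286.54778478 141.51565385]]
finger outer bottom 1 [[292.09073965 145.34609543]] inner [[293.14585086 142.63467364]]
wing top pred S [[291.83471319 146.55896497]] T [[396.25608682 187.65767833]]
```

View pics/s8b.png

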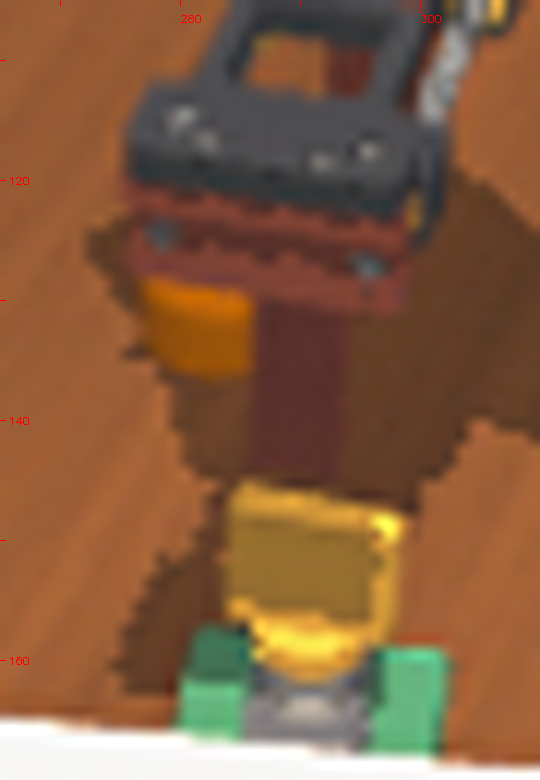

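View pics/t8b.png

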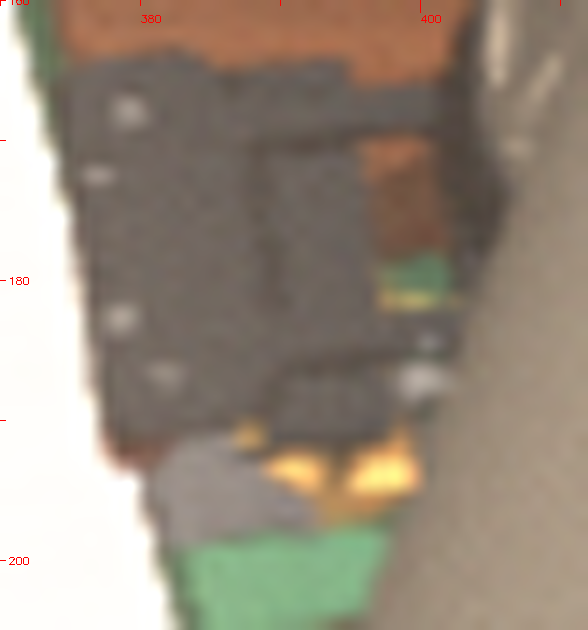

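```bash
python3 -m jog '[[0,0,0,0.15,0,-2,70],[0,0,0,0,0,-2,70],[0,0,0,0,0,-2,70],[0,0,0,0,0,-1.1,70],[0,0,0,0,0,0,70],[0,0,0,0,0,0,70]]';python3 - <<'E'
from h import *
snap('side','side9');crop('side9',265,100,325,180,9,'s9')
E
```

```text
t: 9.85
eef_pos: [0.5557, -0.2782, 0.0623]
orientation: [-3.141, 0.001, -3.026]
contact_force: [0.1, 0.1, -0.6]
opening: 0.0636
```

View pics/s9.png

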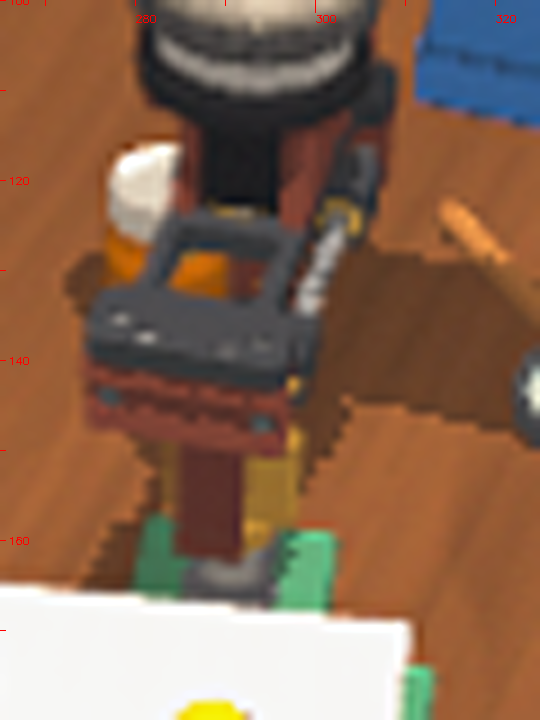

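```bash
python3 -m jog '[[0,0,0,-0.05,0,-0.2,70],[0,0,0,0,0,0,250],[0,0,0,0,0,0,250],[0,0,0,0,0,0,250],[0,0,0,0,0,0,250],[0,0,0,0,0,0,250],[0,0,0,0,0,0,250],[0,0,0,0,0,0,250],[0,0,0,0,0,0,250],[0,0,0,0,0,0,250],[0,0,0,0,0,0,250]]' 40;python3 -m jog '[[0,0,0,0,0,-0.1,250],[0,0,0,0,0,0,250],[0,0,0,0,0,0,250]]' 40; python3 -m jog '[[0,0,0,0,0,-0.1,250],[0,0,0,0,0,0,250],[0,0,0,0,0,0,250]]' 40
```

```text
t: 11.0
eef_pos: [0.5544, -0.2771, 0.0593]
orientation: [3.14, -0.001, -3.026]
contact_force: [-0.9, 4.6, 1.7]
opening: 0.012
t: 11.3
eef_pos: [0.5545, -0.2772, 0.0586]
orientation: [3.14, -0.0, -3.026]
contact_force: [-1.7, 4.1, 5.4]
opening: 0.0117
t: 11.6
eef_pos: [0.5545, -0.2774, 0.0581]
orientation: [3.14, -0.0, -3.026]
contact_force: [-2.8, 3.6, 8.7]
opening: 0.0118
```

```bash
python3 -m jog '[[0,0,0,-0.03,0.06,-0.1,250],[0,0,0,0,0,0,250],[0,0,0,0,0,0,250]]' 40; python3 -m jog '[[0,0,0,0,0,-0.1,250],[0,0,0,0,0,0,250],[0,0,0,0,0,0,250]]' 40
python3 - <<'E'
from h import *
print(read_state()['ft_torque'])
snap('top','top10');snap('side','side10');crop('top10',310,155,370,190,12,'t10');crop('side10',230,100,320,215,5,'s10')
E
```

```text
t: 11.9
eef_pos: [0.5546, -0.2774, 0.0576]
orientation: [3.141, 0.001, -3.027]
contact_force: [-3.2, 4.1, 10.7]
opening: 0.0117
t: 12.2
eef_pos: [0.5546, -0.2776, 0.0568]
orientation: [3.141, 0.001, -3.027]
contact_force: [-3.7, 2.9, 12.9]
opening: 0.012
[1.84601275 1.0320858  0.04641823]
```

View pics/t10.png

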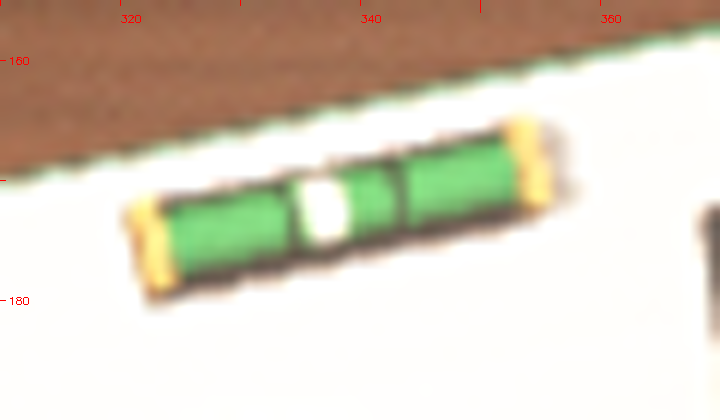

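View pics/s10.png

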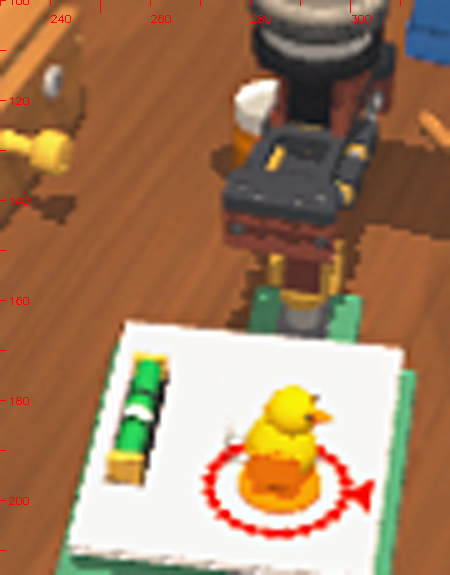

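```bash
python3 -m jog '[[0,0,0,0,0,-0.1,250],[0,0,0,0,0,0,250],[0,0,0,0,0,0,250]]' 40; python3 -m jog '[[0,0,0,0,0,-0.1,250],[0,0,0,0,0,0,250],[0,0,0,0,0,0,250]]' 40; python3 -m jog '[[0,0,0,0,0,-0.1,250],[0,0,0,0,0,0,250],[0,0,0,0,0,0,250]]' 40
```

```text
t: 12.6
eef_pos: [0.5547, -0.2777, 0.0562]
orientation: [3.141, 0.001, -3.027]
contact_force: [-4.4, 3.9, 15.4]
opening: 0.0119
t: 12.9
eef_pos: [0.5547, -0.2778, 0.056]
orientation: [3.141, 0.001, -3.027]
contact_force: [-6.8, 5.2, 22.3]
opening: 0.0121
t: 13.2
eef_pos: [0.5549, -0.2778, 0.0557]
orientation: [3.141, 0.002, -3.027]
contact_force: [-7.8, 6.3, 26.9]
opening: 0.012
```

```bash
python3 -m jog '[[0,0,-0.05,-0.03,0.03,0.05,250],[0,0,-0.05,0,0,0,250],[0,0,-0.05,0,0,0,250],[0,0,-0.05,0,0,0,250],[0,0,-0.05,0,0,0,250],[0,0,-0.05,0,0,0,250],[0,0,0,0,0,0,250],[0,0,0,0,0,0,250]]' 40; python3 -m jog '[[0,0,-0.05,0,0,0,250],[0,0,-0.05,0,0,0,250],[0,0,-0.05,0,0,0,250],[0,0,-0.05,0,0,0,250],[0,0,0,0,0,0,250],[0,0,0,0,0,0,250],[0,0,0,0,0,0,250],[0,0,0,0,0,0,250],[0,0,0,0,0,0,250],[0,0,0,0,0,0,250],[0,0,0,0,0,0,250],[0,0,0,0,0,0,250],[0,0,0,0,0,0,250],[0,0,0,0,0,0,250],[0,0,0,0,0,0,250],[0,0,0,0,0,0,250],[0,0,0,0,0,0,250],[0,0,0,0,0,0,250]]';python3 - <<'E'
from h import *
print(read_state()['ft_torque'])
snap('top','top11');snap('side','side11');crop('top11',310,155,370,190,12,'t11');crop('side11',230,100,320,215,5,'s11')
E
```

```text
t: 14.0
eef_pos: [0.5549, -0.2776, 0.0558]
orientation: [3.141, 0.002, 2.956]
contact_force: [-6.9, 4.7, 23.7]
opening: 0.0122
t: 15.8
eef_pos: [0.5549, -0.2774, 0.0558]
orientation: [3.14, 0.002, 2.756]
contact_force: [-5.9, 5.5, 23.4]
opening: 0.0116
[ 2.30557406  1.43806816 -0.01876545]
```

View pics/t11.png

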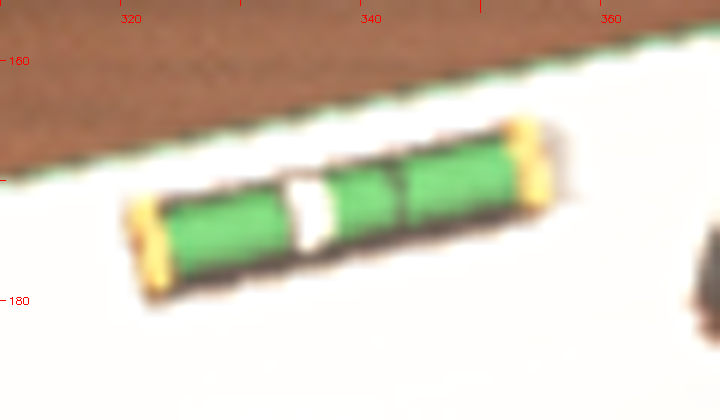

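View pics/s11.png

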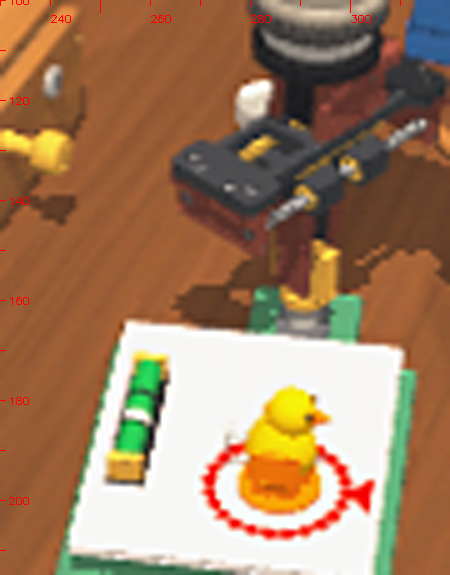

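The bubble has settled at about px 335.8 along the tube, and the rings are at 334.3 and 342.5. It needs about 6.5 mm more towards the foot, so I'll turn a further 0.42 rad or so clockwise.

```bash
python3 -m jog '[[0,0,-0.06,0,0,0,250],[0,0,-0.06,0,0,0,250],[0,0,-0.06,0,0,0,250],[0,0,-0.06,0,0,0,250],[0,0,-0.06,0,0,0,250],[0,0,-0.06,0,0,0,250],[0,0,-0.06,0,0,0,250],[0,0,0,0,0,0,250],[0,0,0,0,0,0,250],[0,0,0,0,0,0,250],[0,0,0,0,0,0,250],[0,0,0,0,0,0,250]]'; python3 -m jog '[[0,0,0,0,0,0,250],[0,0,0,0,0,0,250],[0,0,0,0,0,0,250],[0,0,0,0,0,0,250],[0,0,0,0,0,0,250],[0,0,0,0,0,0,250],[0,0,0,0,0,0,250],[0,0,0,0,0,0,250],[0,0,0,0,0,0,250],[0,0,0,0,0,0,250],[0,0,0,0,0,0,250],[0,0,0,0,0,0,250],[0,0,0,0,0,0,250],[0,0,0,0,0,0,250],[0,0,0,0,0,0,250],[0,0,0,0,0,0,250]]';python3 - <<'E'
from h import *
snap('top','top12');snap('side','side12');crop('top12',315,160,360,185,16,'t12');crop('side12',245,160,275,205,14,'s12')
E
```

```text
t: 17.1
eef_pos: [0.5553, -0.2774, 0.0557]
orientation: [3.139, 0.002, 2.336]
contact_force: [-6.0, 5.9, 21.6]
opening: 0.012
t: 18.7
eef_pos: [0.5553, -0.2774, 0.0557]
orientation: [3.139, 0.002, 2.336]
contact_force: [-5.3, 5.3, 21.5]
opening: 0.0118
```

View pics/t12.png

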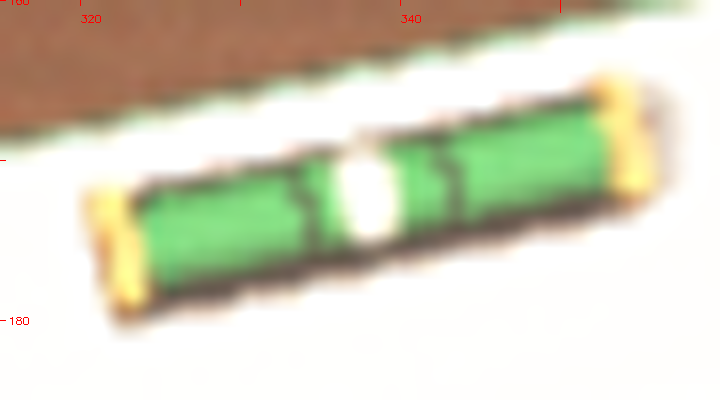

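View pics/s12.png

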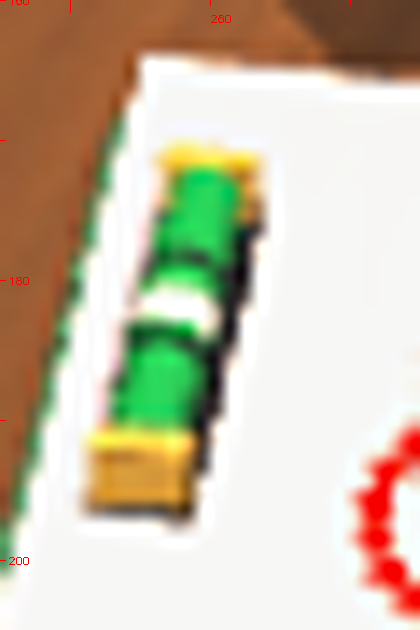

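```bash
cat > prof.py <<'E'
from h import *
import sys
def prof(tag,a,b,w):
    im=load(tag)['image'].astype(np.float32); a=np.array(a,float);b=np.array(b,float)
    L=np.linalg.norm(b-a);d=(b-a)/L;n=np.array([-d[1],d[0]])
    s=np.arange(0,L,.25); o=np.linspace(-w,w,7)
    P=a+s[:,None,None]*d+o[None,:,None]*n
    v=cv2.remap(im,P[...,0].astype(np.float32),P[...,1].astype(np.float32),cv2.INTER_LINEAR).mean(1)
    return s,v
for tag,a,b,w in ((sys.argv[1],(324,174.5),(353,167.8),1.5),(sys.argv[2],(256.2,188),(259.3,173),1.)):
    s,v=prof(tag,a,b,w)
    r=v[:,0]
    g=v[:,1]
    print(tag,'red(s.1f)',' '.join(f'{x:.1f}:{int(p)}/{int(q)}' for x,p,q in zip(s,r,g)))
E
python3 prof.py top12 side12
```

```text
top12 red(s.1f) 0.0:145/211 0.2:135/212 0.5:131/212 0.8:128/212 1.0:127/213 1.2:128/214 1.5:129/214 1.8:130/215 2.0:130/215 2.2:130/214 2.5:130/214 2.8:129/213 3.0:130/213 3.2:130/214 3.5:131/214 3.8:131/214 4.0:130/214 4.2:130/214 4.5:130/214 4.8:130/214 5.0:130/214 5.2:131/214 5.5:131/214 5.8:131/213 6.0:130/213 6.2:130/213 6.5:130/214 6.8:130/214 7.0:130/214 7.2:130/215 7.5:130/214 7.8:130/213 8.0:129/212 8.2:129/210 8.5:128/205 8.8:127/198 9.0:125/189 9.2:123/177 9.5:120/167 9.8:119/162 10.0:118/160 10.2:119/165 10.5:123/178 10.8:128/192 11.0:135/205 11.2:145/216 11.5:161/223 11.8:182/230 12.0:203/237 12.2:223/243 12.5:238/249 12.8:246/252 13.0:252/253 13.2:254/254 13.5:254/254 13.8:254/254 14.0:254/254 14.2:254/253 14.5:253/253 14.8:249/251 15.0:244/248 15.2:234/244 15.5:218/239 15.8:195/232 16.0:172/225 16.2:152/219 16.5:139/216 16.8:133/214 17.0:130/212 17.2:128/210 17.5:127/207 17.8:127/202 18.0:126/195 18.2:124/186 18.5:122/175 18.8:121/166 19.0:120/162 19.2:119/160 19.5:120/167 19.8:122/179 20.0:125/192 20.2:127/203 20.5:129/210 20.8:130/213 21.0:130/214 21.2:131/215 21.5:1
[... 469 characters left out ...]
2/207 0.5:42/207 0.8:42/208 1.0:42/208 1.2:42/209 1.5:42/209 1.8:42/209 2.0:42/210 2.2:42/211 2.5:43/211 2.8:43/210 3.0:43/207 3.2:43/192 3.5:42/171 3.8:42/149 4.0:42/128 4.2:40/117 4.5:38/126 4.8:37/137 5.0:39/152 5.2:68/178 5.5:119/202 5.8:173/225 6.0:223/245 6.2:250/253 6.5:253/253 6.8:254/253 7.0:254/252 7.2:246/250 7.5:225/245 7.8:202/240 8.0:177/234 8.2:146/228 8.5:115/223 8.8:87/218 9.0:61/213 9.2:45/200 9.5:43/174 9.8:43/146 10.0:43/119 10.2:44/106 10.5:45/119 10.8:46/139 11.0:47/161 11.2:47/180 11.5:46/193 11.8:44/201 12.0:43/208 12.2:41/212 12.5:40/212 12.8:40/212 13.0:39/211 13.2:39/211 13.5:39/211 13.8:39/211 14.0:40/211 14.2:40/210 14.5:39/210 14.8:38/210 15.0:36/209 15.2:36/210
```

Both views put the bubble about 1.8 mm off centre, away from the foot. I'll turn another 0.12 rad.

```bash
python3 -m jog '[[0,0,-0.04,0,0,0,250],[0,0,-0.04,0,0,0,250],[0,0,-0.04,0,0,0,250],[0,0,0,0,0,0,250],[0,0,0,0,0,0,250],[0,0,0,0,0,0,250],[0,0,0,0,0,0,250],[0,0,0,0,0,0,250],[0,0,0,0,0,0,250],[0,0,0,0,0,0,250],[0,0,0,0,0,0,250],[0,0,0,0,0,0,250],[0,0,0,0,0,0,250],[0,0,0,0,0,0,250],[0,0,0,0,0,0,250],[0,0,0,0,0,0,250],[0,0,0,0,0,0,250],[0,0,0,0,0,0,250],[0,0,0,0,0,0,250],[0,0,0,0,0,0,250]]'; python3 -m jog '[[0,0,0,0,0,0,250],[0,0,0,0,0,0,250],[0,0,0,0,0,0,250],[0,0,0,0,0,0,250],[0,0,0,0,0,0,250]]';python3 - <<'E'
from h import *
snap('top','top13');snap('side','side13');crop('top13',285,150,415,245,6,'t13');crop('side13',230,100,320,215,5,'s13')
E
python3 prof.py top13 side13
```

```text
t: 20.8
eef_pos: [0.5554, -0.2774, 0.0557]
orientation: [3.139, 0.001, 2.216]
contact_force: [-4.1, 6.4, 22.1]
opening: 0.0118
t: 21.3
eef_pos: [0.5553, -0.2774, 0.0557]
orientation: [3.139, 0.001, 2.216]
contact_force: [-4.7, 5.4, 22.0]
opening: 0.0119
top13 red(s.1f) 0.0:146/213 0.2:136/213 0.5:131/213 0.8:127/213 1.0:126/213 1.2:127/213 1.5:127/213 1.8:127/213 2.0:128/213 2.2:128/213 2.5:128/214 2.8:128/214 3.0:129/214 3.2:130/215 3.5:131/215 3.8:131/215 4.0:130/215 4.2:130/215 4.5:129/214 4.8:129/214 5.0:130/214 5.2:130/214 5.5:130/213 5.8:129/213 6.0:128/213 6.2:128/213 6.5:128/213 6.8:129/213 7.0:129/214 7.2:130/214 7.5:130/214 7.8:130/213 8.0:129/213 8.2:129/210 8.5:127/206 8.8:126/199 9.0:124/191 9.2:122/179 9.5:120/170 9.8:118/164 10.0:118/163 10.2:119/169 10.5:121/182 10.8:124/194 11.0:127/205 11.2:130/212 11.5:135/216 11.8:144/219 12.0:155/223 12.2:170/228 12.5:189/234 12.8:208/240 13.0:228/246 13.2:242/250 13.5:250/253 13.8:253/254 14.0:254/254 14.2:254/254 14.5:254/254 14.8:254/254 15.0:254/254 15.2:252/253 15.5:248/251 15.8:239/247 16.0:226/243 16.2:211/237 16.5:191/230
[... 722 characters left out ...]
41/207 0.5:41/207 0.8:41/207 1.0:41/208 1.2:41/209 1.5:42/209 1.8:43/210 2.0:43/210 2.2:43/211 2.5:43/211 2.8:44/210 3.0:44/207 3.2:44/192 3.5:44/171 3.8:44/149 4.0:45/128 4.2:45/118 4.5:44/127 4.8:44/138 5.0:44/152 5.2:42/172 5.5:53/188 5.8:68/204 6.0:88/218 6.2:131/230 6.5:172/238 6.8:211/245 7.0:244/251 7.2:254/253 7.5:252/253 7.8:249/252 8.0:244/250 8.2:225/246 8.5:192/238 8.8:156/230 9.0:121/221 9.2:91/204 9.5:73/176 9.8:59/147 10.0:47/119 10.2:42/106 10.5:43/119 10.8:45/139 11.0:46/161 11.2:46/180 11.5:45/193 11.8:44/201 12.0:43/208 12.2:42/213 12.5:41/213 12.8:40/212 13.0:39/212 13.2:39/211 13.5:39/211 13.8:39/211 14.0:39/211 14.2:39/210 14.5:38/210 14.8:37/210 15.0:35/210 15.2:34/210
```

View pics/t13.png

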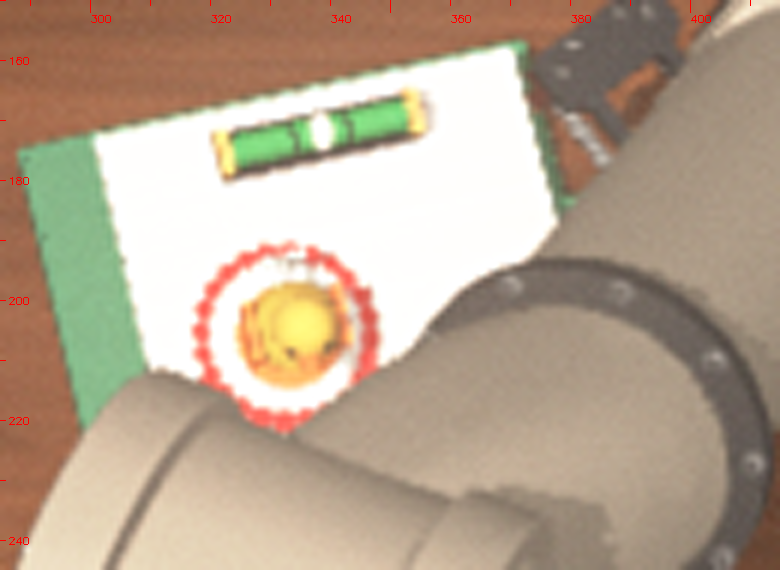

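View pics/s13.png

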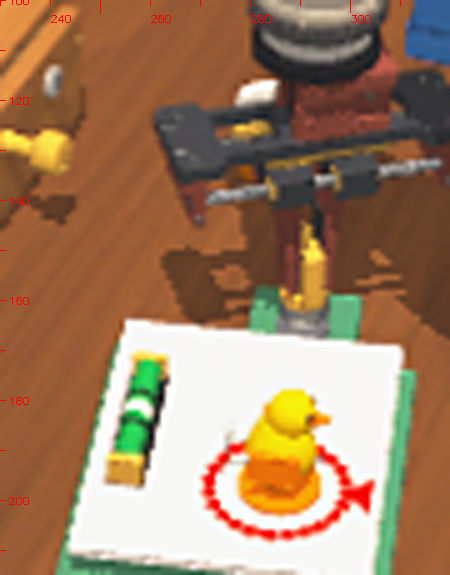

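Run:
```python
from plant import *
s=read_state();print(s['t'],s['contact_force'],s['opening'],s['eef_pos']);print(hand_in())
```

```text
21.4 [-5.00288674  6.49844323 22.38541881] 0.011773268980946779 [ 0.55537217 -0.27740683  0.05570048]
the job is handed in; nothing more can be done
None
```

The job is handed in at 21.4 s of the 72 s allowed.

**Chick:** I gripped the mid-size chick across its wings, stood it upright in the red ring with its beak towards the arrow, and let go. Its foot disc looks clear of the ring all round, within about 1–2 mm of centre.

**Levelling foot:** I pressed the wing screw down to its stop and turned it about 1.04 rad clockwise. I handed in with it still gripped and held down.
- **At the stop:** the tool had gone down about 3.5 mm, and the resistance rose sharply over the last part. The bubble's shift, about 14.5 mm by estimate, fits the 15 mm given for a full press.
- **Force:** the push was about 22 N at the end. Before the stop the force was higher than the spring figures suggest, about 15 N where about 7 N was expected. I put this down to sideways load from the grip (about 8 N at the end) but did not confirm it.

**Bubble:** the last pictures, taken after it settled, show it between the two rings. The top camera puts it about 0.2 mm from the middle. The side camera puts it about 1 mm towards the foot, so the two disagree slightly, but both are within the 3 mm of slack at each end.

**Other things on the desk:** I did not deliberately touch anything else. In the pictures taken after the pick-up, the other two chicks looked unmoved.

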